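# Put three mixed-up heat sinks back on their own boards

### The job

The three heat sinks have been left on the wrong circuit boards. Change them round, using the empty rubber mat as a free spot, so that each sits upright on the board whose chip cover has its own shape: square sink on the square one, long on the long, round on the round, each centred and lined up with its chip cover. Set them down, do not drop them, and leave the spool, jar and screwdriver where they are.

Things in the scene. Friction and masses are not known exactly. Their poses are not given: they have to be found in the camera images.
- square_sink_mid (a point): Square heat sink, bare aluminium block with upright fins, 46 x 46 mm in plan, 40 mm tall, about 0.16 kg, loose. The point is its centre (20 mm above its flat underside); z up, x along the fins.
- long_sink_mid (a point): Long heat sink, bare aluminium bar with upright fins, 88 mm (its x axis) x 30 mm (its y axis) in plan, 40 mm tall, about 0.16 kg, loose. The point is its centre (20 mm above its flat underside); z up.
- round_sink_mid (a point): Round heat sink, bare aluminium cylinder with stacked ring fins, 44 mm diameter, 40 mm tall, about 0.14 kg, loose. The point is its centre (20 mm above its flat underside); z up.
- square_board: Square green circuit board, 102 x 102 mm, fixed to the bench. In its middle a flat square steel chip cover, 50 x 50 mm with sides along the board's x and y, on which the sink sits. Origin: centre, at bench height; chip cover's top is 13 mm above it, board's top face 9 mm, small components up to 12 mm; z up.
- long_board: Oblong green circuit board, 132 mm (x) x 72 mm (y), fixed to the bench. In its middle a flat oblong steel chip cover, 84 mm (x) x 32 mm (y), on which the sink sits. Origin: centre, at bench height; chip cover's top is 13 mm above it, board's top face 9 mm, small components up to 12 mm; z up.
- round_board: Round green circuit board, 110 mm diameter, fixed to the bench. In its middle a flat round steel chip cover, 48 mm diameter, on which the sink sits. Origin: centre, at bench height; chip cover's top is 13 mm above it, board's top face 9 mm, small components up to 12 mm; z up.
- rest_mat: Empty square black rubber mat, 100 x 100 mm, 4 mm thick, fixed to the bench: a free spot where a sink may be parked. Origin: centre of its underside, at bench height.
- spool: Bystander: small grey spool, 52 mm diameter, 36 mm tall, standing loose on the bench. Origin: centre of its underside.
- jar: Bystander: small closed jar, 40 mm diameter, 45 mm tall, standing loose on the bench. Origin: centre of its underside.
- driver: Bystander: screwdriver with black handle, about 150 mm long, lying loose on the bench along its x axis. Origin: middle of its length, at the bench surface.
There are look-alikes about, which are no part of the job. What is shaped like the part that bears round_sink_mid but orange or yellow is not meant. What is shaped like the part that bears long_sink_mid but brown or pink is not meant.

How it is judged:
At the end, for the whole second after the job is handed in: Each heat sink is released, at rest and upright (6 degrees), flat on the chip cover of the board of its own shape, centre within 10 mm of the board's centre; square and long sinks lined up with their board within 15 degrees (any quarter turn for the square, either way round for the long) (horizontal distance between square_sink_mid and square_board below 0.01 m and z of square_sink_mid in the frame of square_board between 0.029 and 0.037 m and angle between each of square_sink_mid, long_sink_mid, round_sink_mid's own z axis and vertical below 0.1 rad and linear speed of each of square_sink, long_sink, round_sink below 0.02 m/s and angular speed of each of square_sink, long_sink, round_sink below 0.2 rad/s and (angle between the x axis of square_sink_mid and the x axis of square_board, either way round below 0.26 rad or angle between the x axis of square_sink_mid and the y axis of square_board, either way round below 0.26 rad) and horizontal distance between long_sink_mid and long_board below 0.01 m and z of long_sink_mid in the frame of long_board between 0.029 and 0.037 m and angle between the x axis of long_sink_mid and the x axis of long_board, either way round below 0.26 rad and horizontal distance between round_sink_mid and round_board below 0.01 m and z of round_sink_mid in the frame of round_board between 0.029 and 0.037 m); the robot touches nothing.
It fails at once if the spool is pushed more than 30 mm from its place (distance of spool from where it was at the start of the episode above 0.03 m).
It fails at once if the jar is pushed more than 30 mm from its place (distance of jar from where it was at the start of the episode above 0.03 m).
It fails at once if the screwdriver is pushed more than 30 mm from its place (distance of driver from where it was at the start of the episode above 0.03 m).
It fails at once if a heat sink is dropped from more than about 20 mm (moves at over 0.6 m/s while the fingers do not hold it) ((contact force between the fingers and square_sink below 0.1 N and linear speed of square_sink above 0.6 m/s) or (contact force between the fingers and long_sink below 0.1 N and linear speed of long_sink above 0.6 m/s) or (contact force between the fingers and round_sink below 0.1 N and linear speed of round_sink above 0.6 m/s)).
It also fails if it takes over 99 s, if anything falls off the work surface, if the arm or the gripper's body presses on something with over 40 N, if the wrist force passes 120 N, or if a joint passes its speed limit or range.

### The arm

A 7-joint arm with a two-finger parallel gripper is mounted at the origin on the work surface. World frame = base frame: x ahead of the robot, y to its left, z up, the work surface at z = 0. Lengths are in m, angles in rad, forces in N, time in s.
With the tool pointing down it reaches from about 0.35 to 0.9 m from the base axis. Payload 8.1 kg.
Tool frame: the origin (TCP) lies at the centre of the arm's flange, where the gripper is bolted on; the fingertips stand 178 mm ahead of it and the grasp point (between the pads) lies 159 mm ahead of it; z points along the fingers, y is the direction in which the jaws open and shut (so a half turn about z gives the same grasp; the last joint's range is limited). The gripper opens to 92 mm and grips with 3 to 60 N. Pads are 19 mm wide; open, the fingers measure 130 mm over their backs; the gripper's body (75 mm by 190 mm) begins 47 mm behind the grasp point.
Start: joints at [-1.38, 0.434, 0.025, 1.573, -0.012, 1.134, -0.075], TCP at [0.181, 0.598, 0.405] pointing down, gripper open.
Joint ranges: [-2.62, 2.62], [-0.44, 2.09], [-1.27, 1.32], [0.08, 2.57], [-1.32, 4.46], [0.12, 2], [-2.74, 2.74]. Speed limits (rad/s): [2.22, 2.22, 3.01, 3.01, 3.14, 3.14, 3.14].

### API

Orientations are given as a rotation vector (axis times angle).
In Python, from cell import arm gives the robot as it stands. The module is installed in compiled form; this text tells all that it offers.
- The arm moves only by the tool move_arm, never from a script. Its argument "steps" is a list of rows, each a list of 4 numbers: the shift along the tool's x, y, z in mm, then the turn about the tool's z in rad. In form: [[x, y, z, twist], ...]. A call has 1 to 20 rows; each row is the pose to reach, as a shift and turn from the pose commanded when the call began, along the tool's axes at that moment; what a row does not reach only later rows make up. A row lasts 1/8 s, in which the tool goes at most 62.5 mm and 10.7 degrees, less where a joint would pass 70% of its speed; a pose out of reach is approached as far as the arm can. A call with a gripper value outside its range is refused whole. "grip" is the finger opening in mm, from 0 to 91.8, set as the call begins (left out, the last holds). The fingers move at their own pace and stop on an object; "grip_force" is the grip in N (left out, the last holds). Time passes only in rows, so rows that repeat a pose let the fingers close. It gives the time, the measured TCP pose, the force and the opening at its end, in the units of the state.
- arm.observe(): the state, without advancing time (a new reading comes with each control period).
- arm.get_image(name): name is "side" or "top"; returns the picture (420x560x3 uint8, red, green, blue); there is no depth.
- arm.camera_info(name): a dict with "mtx" (3x3 intrinsics, pixels), "pose" (4x4, takes a point from camera to world coordinates). Camera axes: x right, y down, z forward; pixel columns grow to the right and rows downward; lengths in m; the calibration is good to about 2 mm. A picture is of the moment at which its call begins. camera_info takes no time and is no camera call.
- arm.sign_off(): hands the job in, once; it reports no verdict.
The state is a dict: "clock": time; "joints": joint angles; "dq": joint speeds; "joint_efforts": joint torques, N m; "position": TCP position; "ee_rot": TCP orientation; "force": force on the tool from outside, world axes, zero at the start; "ft_torque": the same for the moment, N m; "width": opening from 0.0 (shut) to 1.0 (fully open).
Only numpy, scipy, OpenCV 4.12 (cv2) and the standard library are available. Lean on these libraries where they do the work, as an engineer would, in place of code of your own. Each camera call takes 0.05 s, during which the arm holds its last target.

## Working session

There is one attempt and no reset: what is moved stays moved. The work goes in short steps, Python scripts to look and compute and a tool call to move; the robot and the scene stay as the last step left them, time stands still between calls to the robot, and variables do not carry over. Pictures are saved under pics/ and viewed, and the job is handed in when it is done.

Besides the shell and the picture viewer there is one more tool, called after "Emit:" as a command line: name --pt "numbers of a row" for each row, then --argument value for the rest. move_arm: Moves the arm, as the interface text tells. Its arguments: {"type":"object","properties":{"steps":{"type":"array"},"grip":{"type":"number"},"grip_force":{"type":"number"}},"required":["steps"]}

```bash
mkdir -p pics; python3 - <<'E'
from cell import arm
import cv2
for n in("top","side"):
    cv2.imwrite(f"pics/{n}0.png",arm.get_image(n)[:,:,::-1])
    i=arm.camera_info(n);print(n,i["mtx"].round(1).tolist(),i["pose"].round(4).tolist())
print(arm.observe())
E
```

```text
top [[502.0, 0.0, 271.3], [0.0, 502.0, 207.0], [0.0, 0.0, 1.0]] [[0.0175, -0.9905, 0.1367, 0.3202], [-0.9993, -0.0218, -0.0299, -0.0042], [0.0326, -0.1361, -0.9902, 1.2468], [0.0, 0.0, 0.0, 1.0]]
side [[497.5, 0.0, 280.6], [0.0, 497.5, 209.0], [0.0, 0.0, 1.0]] [[0.7593, -0.4278, 0.4904, -0.0639], [-0.6504, -0.5241, 0.5498, -0.6349], [0.0218, -0.7364, -0.6762, 0.7963], [0.0, 0.0, 0.0, 1.0]]
{'clock': 0.1, 'joints': array([-1.37958941,  0.43513462,  0.02498486,  1.57397921, -0.01159953,
        1.13399292, -0.07508986]), 'dq': array([ 0.00145303, -0.00189776,  0.00022802, -0.00307766, -0.00128479,
        0.0009965 , -0.00064916]), 'joint_efforts': array([ 3.31168492e-03, -6.69138265e+01,  9.87784155e-01, -3.15141284e+01,
       -6.05387287e-02,  3.75096663e-02,  4.25734277e-05]), 'position': array([0.18097489, 0.59801695, 0.40404542]), 'ee_rot': array([-4.59949416e-01, -3.10766801e+00,  2.14760075e-03]), 'force': array([-0.2380211 , -0.20064377,  0.22247802]), 'ft_torque': array([-0.04032765,  0.01090444, -0.01534356]), 'width': 1.001441149887421}
```

View pics/top0.png

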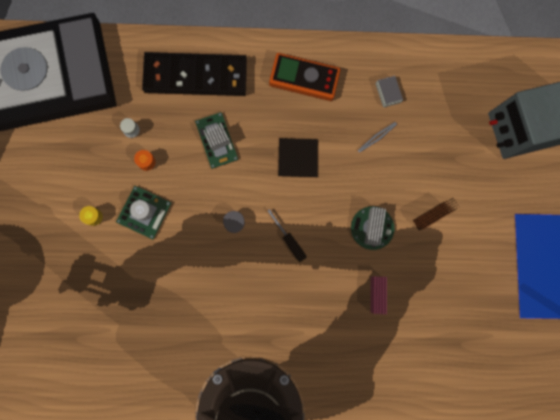

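View pics/side0.png

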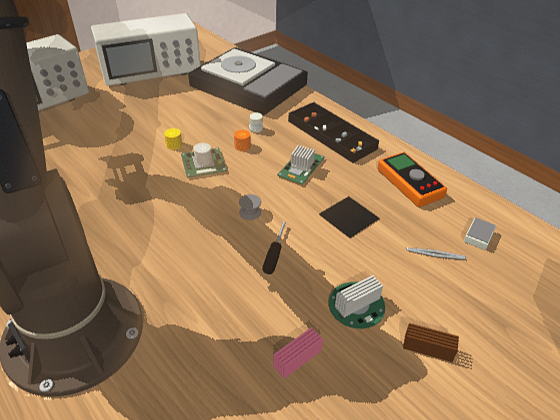

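```bash
python3 - <<'E'
import cv2,numpy as np
t=cv2.imread("pics/top0.png");s=cv2.imread("pics/side0.png")
def c(im,x,y,w=35):return cv2.resize(im[y-w:y+w,x-w:x+w],(390,290*390//290),interpolation=cv2.INTER_CUBIC)
a=np.hstack([cv2.resize(im[y-w:y+w,x-w:x+w],(266,266),interpolation=cv2.INTER_CUBIC) for im,x,y,w in [(t,143,211,35),(t,217,140,35),(t,373,227,35)]])
b=np.hstack([cv2.resize(im[y-w:y+w,x-w:x+w],(266,266),interpolation=cv2.INTER_CUBIC) for im,x,y,w in [(s,204,160,35),(s,301,163,35),(s,357,300,35)]])
cv2.imwrite("pics/crops.png",np.vstack([a,b]))
E
```

```text
(no output)
```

View pics/crops.png

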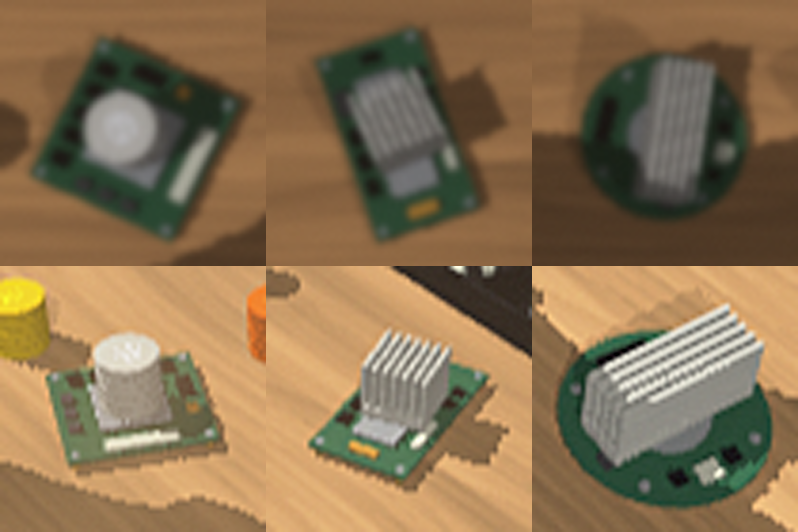

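```bash
cat > h.py <<'E'
import cv2,numpy as np
from cell import arm
CI={n:arm.camera_info(n) for n in("top","side")}
def cast(n,px,z):
    px=np.atleast_2d(np.asarray(px,float));M=CI[n]["mtx"];P=CI[n]["pose"]
    r=np.c_[px,np.ones(len(px))]@np.linalg.inv(M).T@P[:3,:3].T
    o=P[:3,3];return o[:2]+r[:,:2]*((z-o[2])/r[:,2])[:,None]
def comp(mask,x,y,w):
    m=np.zeros_like(mask);m[y-w:y+w,x-w:x+w]=mask[y-w:y+w,x-w:x+w]
    n,l,st,_=cv2.connectedComponentsWithStats(m,connectivity=8)
    k=1+np.argmax(st[1:,4]);return (l==k).astype(np.uint8)*255
def pts(m):
    c,_=cv2.findContours(m,cv2.RETR_EXTERNAL,cv2.CHAIN_APPROX_NONE)
    return max(c,key=cv2.contourArea)[:,0,:]
def rect(w):
    (cx,cy),(a,b),t=cv2.minAreaRect((w*1000).astype(np.float32))
    if a<b:a,b,t=b,a,t+90
    return [round(v,1) for v in(cx,cy,a,b,(t+90)%180-90)]  # long-side dir deg
E
python3 - <<'E'
from h import *
for n,locs in(("top",dict(sq=(143,211,33),lo=(217,140,32),ro=(373,227,28))),("side",dict(sq=(204,160,28),lo=(301,163,30),ro=(357,300,35)))):
    im=cv2.imread(f"pics/{n}0.png");hsv=cv2.cvtColor(im,cv2.COLOR_BGR2HSV)
    g=cv2.inRange(hsv,(50,40,15),(100,255,255))
    for k,(x,y,w) in locs.items():
        m=np.zeros_like(g);m[y-w:y+w,x-w:x+w]=g[y-w:y+w,x-w:x+w]
        m=cv2.morphologyEx(m,cv2.MORPH_OPEN,np.ones((2,2),np.uint8))
        p=np.argwhere(m)[:,::-1]
        W=cast(n,p,.009)
        c,r=cv2.minEnclosingCircle((W*1000).astype(np.float32))
        print(n,k,rect(W),"circ",np.round(c,1),round(r,1))
        s=cv2.inRange(hsv,(0,0,120),(180,40,255)) 
im=cv2.imread("pics/top0.png");hsv=cv2.cvtColor(im,cv2.COLOR_BGR2HSV)
d=cv2.inRange(hsv,(0,0,0),(180,255,45));m=comp(d,298,157,28);W=cast("top",pts(m),.004);print("mat",rect(W))
p=arm.observe();print(cv2.Rodrigues(p["ee_rot"])[0].round(3))
for y,x in[(206,138),(211,138),(140,212),(150,222),(125,215),(220,374),(235,372)]: print(im[y,x],hsv[y,x])
E
```

```text
top sq [469.6, 270.9, 97.7, 97.1, 66.1] circ [469.2 271.7] 63.2
top lo [657.1, 98.3, 126.3, 67.7, 20.5] circ [656.9  98.7] 67.7
top ro [439.3, -295.4, 104.1, 95.7, 72.6] circ [ 443.1 -296.9] 52.4
side sq [0.0, 0.0, 0.0, 0.0, 0.0] circ [0. 0.] 0.0
side lo [655.3, 93.4, 130.4, 70.2, 20.2] circ [655.4  89.4] 70.4
side ro [439.3, -299.3, 108.7, 100.3, -76.4] circ [ 443.5 -298.5] 54.6
mat [621.4, -106.0, 94.1, 93.7, -89.7]
[[-0.957  0.29  -0.   ]
 [ 0.29   0.957 -0.001]
 [-0.    -0.001 -1.   ]]
[176 176 178] [  0   3 178]
[171 172 174] [ 10   4 174]
[110 114 117] [ 17  15 117]
[116 114 113] [110   7 116]
[114 115 116] [ 15   4 116]
[110 114 117] [ 17  15 117]
[110 115 118] [ 19  17 118]
```

```bash
python3 - <<'E'
from h import *
out=[]
for n,locs in(("top",dict(round=(140,210,22,150),square=(217,133,22,85),long=(375,225,26,85))),("side",dict(round=(203,155,22,150),square=(302,158,22,120),long=(360,296,32,120)))):
    im=cv2.imread(f"pics/{n}0.png");hsv=cv2.cvtColor(im,cv2.COLOR_BGR2HSV)
    for k,(x,y,w,v) in locs.items():
        c=im[y-w:y+w,x-w:x+w]
        m=comp(cv2.inRange(hsv,(0,0,v),(180,45,255)),x,y,w)
        W=cast(n,pts(m),.053);cc,r=cv2.minEnclosingCircle((W*1000).astype(np.float32))
        print(n,k,rect(W),"circ",np.round(cc,1),round(r,1))
        o=cv2.resize(c,(266,266),interpolation=cv2.INTER_NEAREST);mm=cv2.resize(m[y-w:y+w,x-w:x+w],(266,266),interpolation=cv2.INTER_NEAREST)
        cs,_=cv2.findContours(mm,0,1);cv2.drawContours(o,cs,-1,(0,0,255),1);out.append(o)
cv2.imwrite("pics/m1.png",np.vstack([np.hstack(out[:3]),np.hstack(out[3:])]))
E
```

```text
top round [473.3, 273.5, 38.6, 35.4, 2.9] circ [472.6 274.3] 20.0
top square [649.5, 94.0, 81.4, 48.1, 27.5] circ [649.3  95.1] 41.1
top long [450.2, -287.6, 82.6, 46.2, -9.5] circ [ 449.5 -292.1] 41.4
side round [451.0, 247.5, 100.5, 41.8, 50.1] circ [449.  249.2] 50.6
side square [633.3, 73.5, 122.7, 56.2, 43.5] circ [632.5  75.2] 62.0
side long [434.0, -303.8, 107.3, 51.7, -9.2] circ [ 434.  -303.9] 59.2
```

View pics/m1.png

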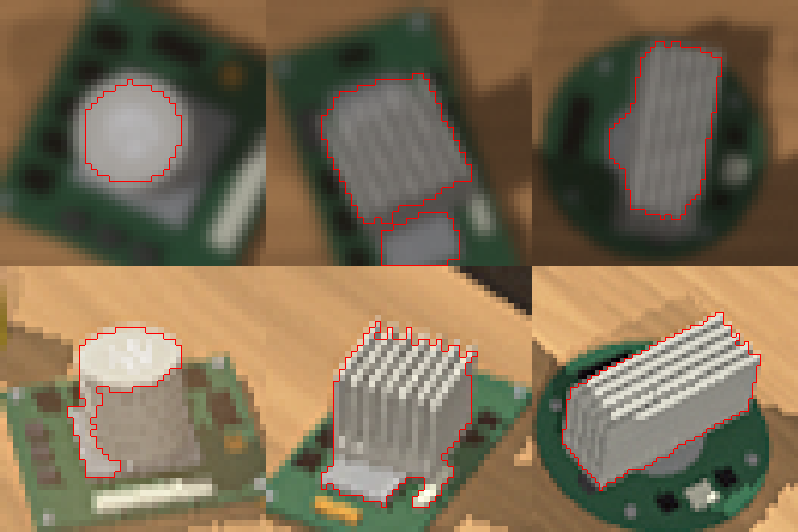

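```bash
python3 - <<'E'
from h import *
def q(n,k,x,y,w,col,row,P):
    f=266/(2*w);P=np.array(P,float)-[266*col,266*row];px=P/f+[x-w,y-w]-.5
    W=cast(n,px,.053)*1000
    print(n,k,W.round(0).tolist(),"mean",W.mean(0).round(1),"edges",[round(float(np.linalg.norm(W[i]-W[i-1])),1) for i in range(len(W))],"ang",[round(float(np.degrees(np.arctan2(*(W[i]-W[i-1])[::-1])))%180,1) for i in range(len(W))])
q("top","sq",217,133,22,1,0,[(325,108),(422,75),(470,180),(362,220)])
q("side","sq",302,158,22,1,1,[(376,324),(474,355),(434,400),(334,375)])
q("top","long",375,225,26,2,0,[(650,42),(720,50),(698,217),(630,210)])
q("side","long",360,296,32,2,1,[(720,314),(760,355),(604,412),(568,388)])
# round
for n,P,c in(("side",(131,358),1),("top",(130,131),0)):
    f=266/44;x,y={"side":(203,155),"top":(140,210)}[n]
    print(n,(cast(n,(np.array(P)-[0,266*c])/f+[x-22,y-22]-.5,.053)*1000).round(1))
E
```

```text
top sq [[675.0, 127.0], [690.0, 88.0], [647.0, 68.0], [629.0, 111.0]] mean [660.5  98.5] edges [48.9, 41.4, 47.9, 46.4] ang [19.7, 111.0, 25.6, 112.4]
side sq [[667.0, 126.0], [684.0, 84.0], [650.0, 71.0], [629.0, 110.0]] mean [657.7  97.7] edges [41.4, 45.9, 36.8, 44.1] ang [23.0, 112.0, 20.0, 118.0]
top long [[491.0, -283.0], [488.0, -316.0], [409.0, -304.0], [411.0, -272.0]] mean [ 449.8 -293.9] edges [80.3, 33.4, 80.0, 32.2] ang [172.7, 84.7, 171.8, 85.3]
side long [[490.0, -288.0], [486.0, -316.0], [408.0, -292.0], [405.0, -273.0]] mean [ 447.3 -292.2] edges [87.0, 28.4, 82.0, 19.9] ang [170.1, 81.6, 163.6, 98.3]
side [[470.4 269.8]]
top [[472.9 274.6]]
```

```bash
cat > go.py <<'E'
import sys
from h import *
def go(x,y,z,jaw):
    "target grasp point mm, jaw dir deg; print tool-axis shift mm & twist"
    s=arm.observe();R=cv2.Rodrigues(s["ee_rot"])[0];p=s["position"]*1000
    d=np.array([x,y,z+159.])-p
    cur=np.degrees(np.arctan2(R[1,1],R[0,1]));t=-((jaw-cur+90)%180-90)
    print("clock",round(s["clock"],2),"pos",p.round(1),"grasp z",round(p[2]-159,1),"jaw",round(cur,1),"width",round(float(s["width"])*91.8,1),"F",s["force"].round(1),"j7",s["joints"][6].round(2))
    print("shift",(R.T@d).round(1),"twist",round(float(np.radians(t)),3),"worldR",R[:2,:2].round(3).tolist())
go(*map(float,sys.argv[1:5]))
E
python3 go.py 472.5 272.5 110 66
```

```text
clock 0.1 pos [181. 598. 404.] grasp z 245.0 jaw 73.2 width 91.9 F [-0.2 -0.2  0.2] j7 -0.08
shift [-373.3 -226.9  135.4] twist 0.125 worldR [[-0.957, 0.29], [0.29, 0.957]]
```

Emit:
move_arm --pt "-60 -36 22 0.02" --pt "-120 -73 44 0.04" --pt "-180 -110 66 0.06" --pt "-240 -146 88 0.08" --pt "-300 -182 110 0.1" --pt "-350 -212 127 0.125" --pt "-373 -227 135 0.125" --pt "-373 -227 135 0.125" --pt "-373 -227 135 0.125" --pt "-373 -227 135 0.125" --grip 75 --grip_force 25

```text
clock: 1.35
position: [0.4713, 0.2746, 0.2699]
ee_rot: [-0.65, -3.073, -0.001]
force: [0.7, 0.5, -0.2]
width: 0.817
```

```bash
python3 go.py 472.5 272.5 36 66; python3 -c "
from h import *
cv2.imwrite('pics/s1.png',arm.get_image('side')[:,:,::-1])"
```

```text
clock 1.35 pos [471.3 274.6 269.9] grasp z 110.9 jaw 66.1 width 75.0 F [ 0.7  0.5 -0.2] j7 0.61
shift [-2.  -1.5 74.9] twist 0.002 worldR [[-0.914, 0.405], [0.405, 0.914]]
```

View pics/s1.png

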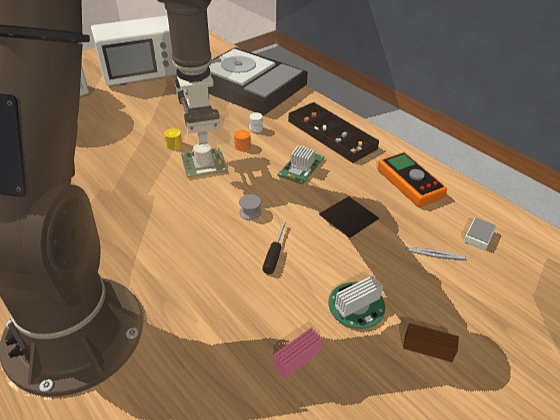

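Emit:
move_arm --pt "0 0 30 0" --pt "0 0 55 0" --pt "0 0 70 0" --pt "0 0 74 0" --pt "0 0 74 0" --pt "0 0 74 0"

```text
clock: 2.15
position: [0.4726, 0.2732, 0.1965]
ee_rot: [0.653, 3.072, 0.002]
force: [0.9, -0.3, 0.1]
width: 0.818
```

```bash
python3 go.py 472.5 272.5 36 66; python3 -c "
from h import *
im=arm.get_image('side')[100:200,140:270,::-1]
cv2.imwrite('pics/s2.png',cv2.resize(im,None,fx=5,fy=5))"
```

```text
clock 2.15 pos [472.6 273.2 196.5] grasp z 37.5 jaw 66.0 width 75.1 F [ 0.9 -0.3  0.1] j7 0.62
shift [-0.2 -0.6  1.5] twist 0.0 worldR [[-0.914, 0.407], [0.407, 0.914]]
```

View pics/s2.png

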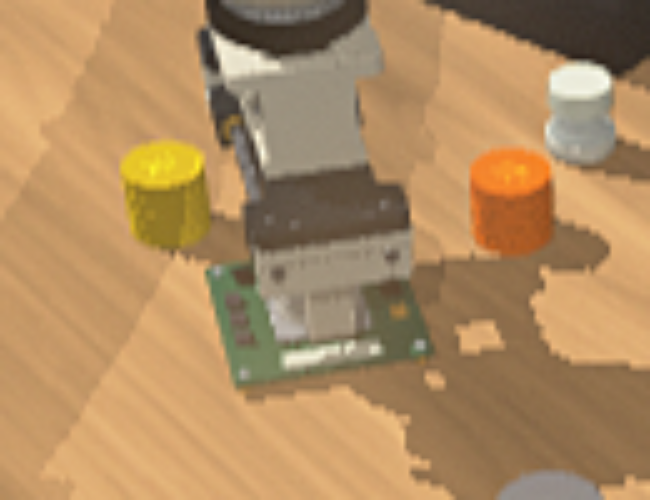

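Fingers straddle the round sink (side image, around pixel (207,160)). Close and lift.

Emit:
move_arm --pt "0 0 0 0" --pt "0 0 0 0" --pt "0 0 0 0" --pt "0 0 0 0" --pt "0 0 0 0" --pt "0 0 0 0" --pt "0 0 0 0" --pt "0 0 0 0" --grip 30 --grip_force 25

```text
clock: 3.2
position: [0.4723, 0.273, 0.1958]
ee_rot: [0.653, 3.073, 0.0]
force: [0.5, 0.2, 0.8]
width: 0.471
```

Emit:
move_arm --pt "0 0 -10 0" --pt "0 0 -30 0" --pt "0 0 -60 0" --pt "0 0 -90 0" --pt "0 0 -90 0" --pt "0 0 -90 0"

```text
clock: 3.95
position: [0.4719, 0.2727, 0.2854]
ee_rot: [-0.653, -3.072, 0.001]
force: [-0.2, -0.1, -1.3]
width: 0.471
```

```bash
python3 go.py 622 -106 127 90; python3 -c "
from h import *
cv2.imwrite('pics/s3.png',arm.get_image('side')[:,:,::-1])"
```

```text
clock 3.95 pos [471.9 272.7 285.4] grasp z 126.4 jaw 66.0 width 43.2 F [-0.2 -0.1 -1.3] j7 0.6
shift [-291.1 -284.9   -0.6] twist -0.419 worldR [[-0.914, 0.407], [0.407, 0.914]]
```

View pics/s3.png

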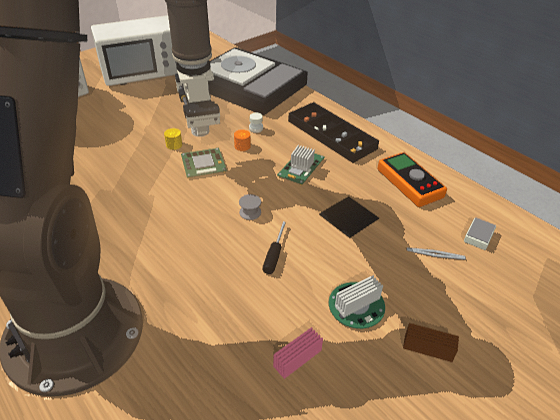

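Emit:
move_arm --pt "-40 -39 0 0" --pt "-80 -78 0 0" --pt "-120 -117 0 0" --pt "-160 -156 0 0" --pt "-200 -195 0 0" --pt "-240 -234 0 0" --pt "-270 -264 0 0" --pt "-291 -285 0 0" --pt "-291 -285 0 0" --pt "-291 -285 50 0" --pt "-291 -285 80 0" --pt "-291 -285 92 0" --pt "-291 -285 95 0" --pt "-291 -285 95 0" --pt "-291 -285 95 0"

```text
clock: 5.88
position: [0.6227, -0.1058, 0.1919]
ee_rot: [0.653, 3.071, 0.001]
force: [0.4, -0.4, -1.2]
width: 0.477
```

```bash
python3 go.py 622 -106 27 66
```

```text
clock 5.88 pos [ 622.7 -105.8  191.9] grasp z 32.9 jaw 66.0 width 43.8 F [ 0.4 -0.4 -1.2] j7 1.36
shift [ 0.6 -0.5  5.9] twist 0.0 worldR [[-0.914, 0.407], [0.407, 0.914]]
```

Emit:
move_arm --pt "0 0 2 0" --pt "0 0 4 0" --pt "0 0 5 0" --pt "0 0 6 0" --pt "0 0 6 0" --pt "0 0 6 0"

```text
clock: 6.62
position: [0.6223, -0.1059, 0.1867]
ee_rot: [0.653, 3.072, 0.001]
force: [-8.3, 1.3, 20.6]
width: 0.471
```

Emit:
move_arm --pt "0 0 -0.6 0" --pt "0 0 -0.6 0"

```text
clock: 6.88
position: [0.6222, -0.1059, 0.1868]
ee_rot: [0.653, 3.072, 0.001]
force: [-5.3, 1.2, 14.3]
width: 0.475
```

Emit:
move_arm --pt "0 0 0 0" --pt "0 0 0 0" --pt "0 0 0 0" --pt "0 0 0 0" --pt "0 0 -30 0" --pt "0 0 -70 0" --pt "0 0 -100 0" --pt "0 0 -100 0" --pt "0 0 -100 0" --grip 75

```text
clock: 8.0
position: [0.6219, -0.1057, 0.2847]
ee_rot: [-0.653, -3.072, -0.0]
force: [-0.8, 0.4, 0.0]
width: 0.816
```

```bash
python3 go.py 658.5 98 110 111;  python3 -c "
from h import *
cv2.imwrite('pics/s4.png',arm.get_image('side')[:,:,::-1])
cv2.imwrite('pics/t4.png',arm.get_image('top')[:,:,::-1])"
```

```text
clock 8.0 pos [ 621.9 -105.7  284.7] grasp z 125.7 jaw 66.0 width 74.9 F [-0.8  0.4  0. ] j7 1.34
shift [ 49.4 201.   15.8] twist -0.785 worldR [[-0.914, 0.407], [0.407, 0.914]]
```

View pics/s4.png

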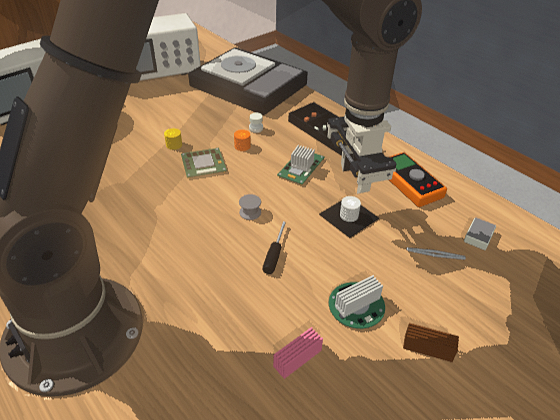

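View pics/t4.png

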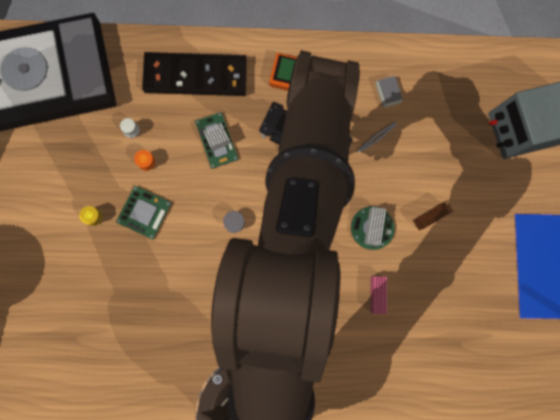

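```bash
python3 - <<'E'
from h import *
for n,(x,y,w) in(("top",(144,211,18)),("side",(204,161,17))):
    im=cv2.imread(f"pics/{n[0]}4.png");hsv=cv2.cvtColor(im,cv2.COLOR_BGR2HSV)
    m=comp(cv2.inRange(hsv,(0,0,75),(180,50,255)),x,y,w)
    print(n,rect(cast(n,pts(m),.013)),cv2.countNonZero(m))
    x,y,w=(144,211,33) if n=="top" else (204,161,28)
    g=comp(cv2.inRange(hsv,(40,45,15),(100,255,255)),x,y,w)
    print(n,"board",rect(cast(n,pts(g),.009)))
E
```

```text
top [472.1, 274.8, 55.4, 53.9, 66.3] 482
top board [472.3, 273.9, 99.1, 98.8, -23.9]
side [469.0, 271.6, 52.4, 48.9, 66.3] 234
side board [496.6, 235.7, 56.2, 22.7, 64.6]
```

Emit:
move_arm --pt "10 40 0 -0.13" --pt "20 80 0 -0.26" --pt "30 120 0 -0.4" --pt "40 160 0 -0.53" --pt "49 195 8 -0.66" --pt "49 201 16 -0.785" --pt "49 201 16 -0.785" --pt "49 201 16 -0.785" --pt "49 201 16 -0.785"

```text
clock: 9.22
position: [0.6592, 0.0968, 0.2695]
ee_rot: [-0.567, 3.09, -0.001]
force: [0.2, 0.5, -0.1]
width: 0.816
```

```bash
python3 go.py 659 98 37 111;  python3 -c "
from h import *
cv2.imwrite('pics/s5.png',arm.get_image('side')[:,:,::-1])"
```

```text
clock 9.22 pos [659.2  96.8 269.5] grasp z 110.5 jaw 110.8 width 74.9 F [ 0.2  0.5 -0.1] j7 1.68
shift [-0.2  1.3 73.5] twist -0.003 worldR [[-0.935, -0.355], [-0.355, 0.935]]
```

View pics/s5.png

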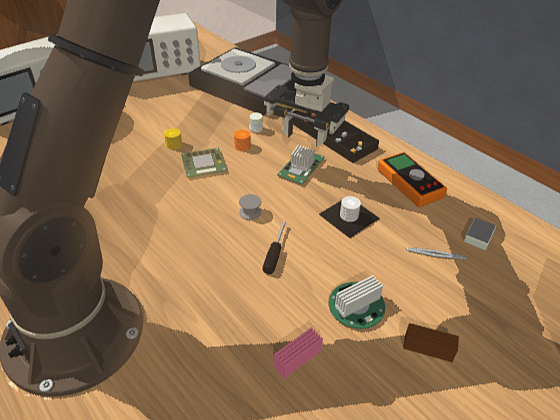

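Emit:
move_arm --pt "0 1 30 0" --pt "0 1 55 0" --pt "0 1 70 0" --pt "0 1 75 0" --pt "0 1 75 0" --pt "0 1 75 0"

```text
clock: 10.02
position: [0.6593, 0.0987, 0.1953]
ee_rot: [-0.571, 3.088, 0.0]
force: [0.1, -0.9, 0.6]
width: 0.819
```

Emit:
move_arm --pt "0 0 0 0" --pt "0 0 0 0" --pt "0 0 0 0" --pt "0 0 0 0" --pt "0 0 0 0" --pt "0 0 0 0" --pt "0 0 0 0" --grip 30

```text
clock: 10.9
position: [0.6589, 0.0987, 0.1945]
ee_rot: [-0.572, 3.089, 0.0]
force: [-1.5, -0.2, 2.9]
width: 0.51
```

```bash
python3 go.py 659 98 37 111;  python3 -c "
from h import *
im=arm.get_image('side')[90:200,240:370,::-1]
cv2.imwrite('pics/s6.png',cv2.resize(im,None,fx=5,fy=5))"
```

```text
clock 10.9 pos [658.9  98.7 194.5] grasp z 35.5 jaw 111.0 width 46.8 F [-1.5 -0.2  2.9] j7 1.68
shift [ 0.1 -0.7 -1.5] twist -0.0 worldR [[-0.934, -0.358], [-0.358, 0.934]]
```

View pics/s6.png

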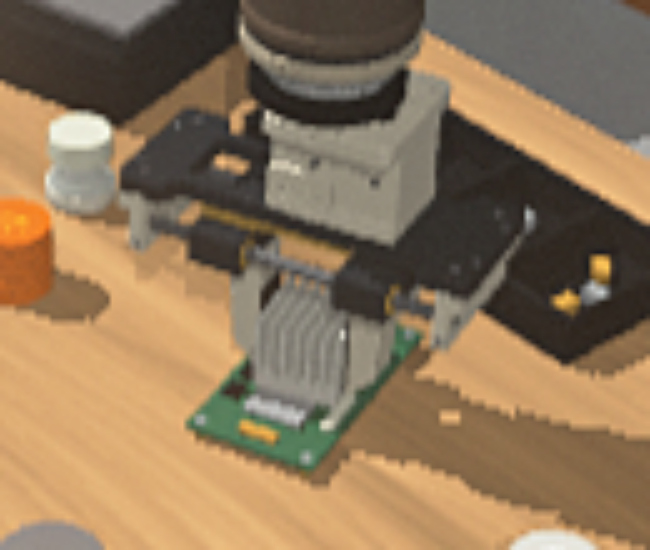

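Emit:
move_arm --pt "0 0 -10 0" --pt "0 0 -30 0" --pt "0 0 -60 0" --pt "0 0 -90 0" --pt "0 0 -90 0" --pt "0 0 -90 0"

```text
clock: 11.7
position: [0.6585, 0.0986, 0.2844]
ee_rot: [0.572, -3.089, -0.0]
force: [0.6, -0.5, -1.7]
width: 0.51
```

```bash
python3 go.py 471 272.7 125 66
```

```text
clock 11.7 pos [658.5  98.6 284.4] grasp z 125.4 jaw 111.0 width 46.9 F [ 0.6 -0.5 -1.7] j7 1.69
shift [112.8 229.7   0.4] twist 0.785 worldR [[-0.934, -0.358], [-0.358, 0.934]]
```

Emit:
move_arm --pt "18 36 0 0.13" --pt "36 73 0 0.26" --pt "54 110 0 0.39" --pt "72 147 0 0.52" --pt "90 184 0 0.65" --pt "105 215 0 0.785" --pt "113 230 0 0.785" --pt "113 230 0 0.785" --pt "113 230 0 0.785" --pt "113 230 40 0.785" --pt "113 230 70 0.785" --pt "113 230 82 0.785" --pt "113 230 82 0.785" --pt "113 230 82 0.785"

```text
clock: 13.45
position: [0.4717, 0.2729, 0.2034]
ee_rot: [0.654, 3.072, 0.002]
force: [0.0, -0.1, -0.5]
width: 0.509
```

```bash
python3 go.py 471 272.7 35.5 66; python3 -c "
from h import *
im=arm.get_image('side')[100:200,140:270,::-1]
cv2.imwrite('pics/s7.png',cv2.resize(im,None,fx=5,fy=5))"
```

```text
clock 13.45 pos [471.7 272.9 203.4] grasp z 44.4 jaw 66.0 width 46.7 F [ 0.  -0.1 -0.5] j7 0.63
shift [ 0.6 -0.5  8.9] twist -0.0 worldR [[-0.913, 0.407], [0.407, 0.913]]
```

View pics/s7.png

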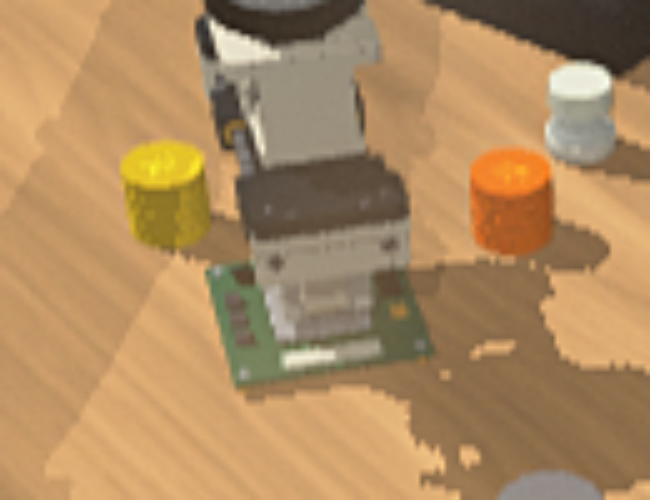

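Emit:
move_arm --pt "0 0 3 0" --pt "0 0 5 0" --pt "0 0 7 0" --pt "0 0 8 0" --pt "0 0 8.5 0" --pt "0 0 8.5 0" --pt "0 0 8.5 0"

```text
clock: 14.38
position: [0.4709, 0.273, 0.1944]
ee_rot: [-0.653, -3.073, -0.0]
force: [-1.7, -1.5, 7.8]
width: 0.507
```

Light contact (about 8 N). Release and back off.

Emit:
move_arm --pt "0 0 0 0" --pt "0 0 0 0" --pt "0 0 0 0" --pt "0 0 0 0" --pt "0 0 -30 0" --pt "0 0 -70 0" --pt "0 0 -90 0" --pt "0 0 -90 0" --grip 75

```text
clock: 15.38
position: [0.4714, 0.2732, 0.2853]
ee_rot: [0.653, 3.071, 0.004]
force: [-0.1, 0.4, -0.9]
width: 0.815
```

```bash
python3 go.py 449 -293 125 81.5; python3 -c "
from h import *
im=arm.get_image('side')[100:200,140:270,::-1]
cv2.imwrite('pics/s8.png',cv2.resize(im,None,fx=5,fy=5))"
```

```text
clock 15.38 pos [471.4 273.2 285.3] grasp z 126.3 jaw 66.0 width 74.8 F [-0.1  0.4 -0.9] j7 0.61
shift [-2.098e+02 -5.264e+02  1.000e-01] twist -0.271 worldR [[-0.914, 0.407], [0.407, 0.914]]
```

View pics/s8.png

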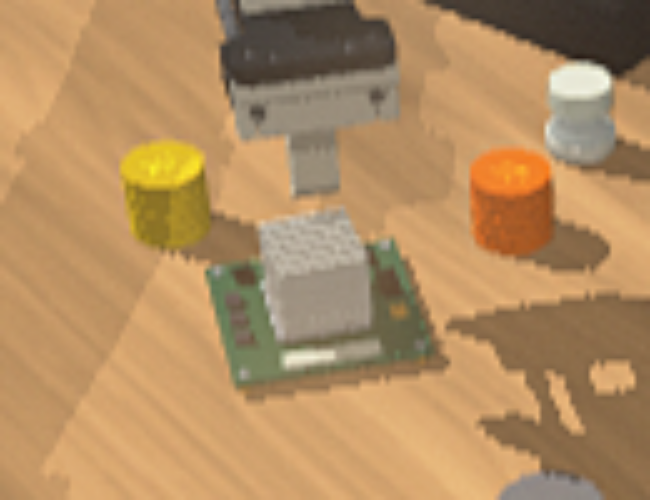

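```bash
python3 - <<'E'
from h import *
n="top";im=arm.get_image(n)[:,:,::-1].copy();cv2.imwrite("pics/t8.png",im)
s=arm.get_image("side")[:,:,::-1].copy();cv2.imwrite("pics/sb8.png",s)
a=cv2.resize(im[195:260,340:405],(400,400),interpolation=cv2.INTER_CUBIC)
b=cv2.resize(s[265:335,322:392],(400,400),interpolation=cv2.INTER_CUBIC)
cv2.imwrite("pics/c8.png",np.hstack([a,b]))
E
```

```text
(no output)
```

View pics/c8.png

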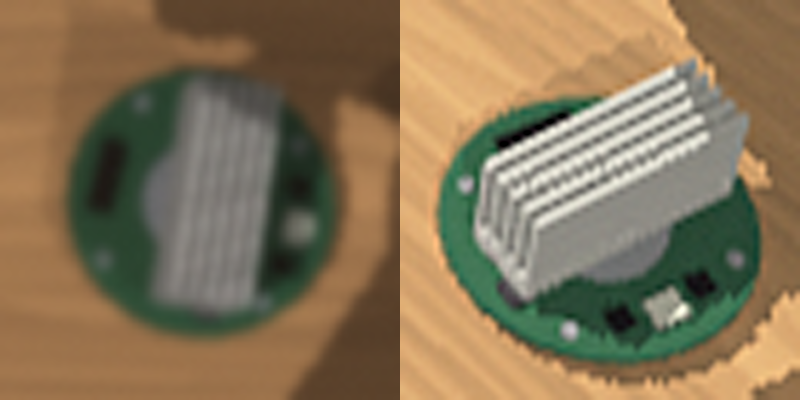

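```bash
python3 - <<'E'
from h import *
for n,P,o,f in(("top",[(190,78),(280,88),(255,308),(155,298)],(340,195),400/65),("side",[(290,62),(346,118),(135,210),(86,160)],(322,265),400/70)):
    W=cast(n,np.array(P)/f+o-.5,.053)*1000;e=(W[0]+W[1]-W[2]-W[3])/2
    print(n,W.mean(0).round(1),"L",np.linalg.norm(e).round(1),"W",np.linalg.norm(W[0]+W[3]-W[1]-W[2])/2,"ang",np.degrees(np.arctan2(e[1],e[0])).round(1))
E
```

```text
top [ 445.  -291.1] L 87.6 W 37.4828283004012 ang -8.4
side [ 446.  -293.2] L 84.2 W 26.42968627474155 ang -11.5
```

Emit:
move_arm --pt "-17 -44 0 -0.03" --pt "-34 -88 0 -0.06" --pt "-51 -132 0 -0.09" --pt "-68 -176 0 -0.12" --pt "-85 -220 0 -0.15" --pt "-102 -264 0 -0.18" --pt "-119 -308 0 -0.21" --pt "-136 -352 0 -0.24" --pt "-153 -396 0 -0.27" --pt "-170 -440 0 -0.27" --pt "-187 -484 0 -0.27" --pt "-200 -515 0 -0.27" --pt "-207 -527 0 -0.27" --pt "-207 -527 0 -0.27" --pt "-207 -527 0 -0.27" --pt "-207 -527 0 -0.27"

```text
clock: 17.52
position: [0.4461, -0.2912, 0.2837]
ee_rot: [-0.23, -3.133, -0.001]
force: [0.1, 0.0, 0.6]
width: 0.817
```

```bash
python3 go.py 446 -292 35.5 81.5; python3 -c "
from h import *
cv2.imwrite('pics/s9.png',arm.get_image('side')[:,:,::-1])"
```

```text
clock 17.52 pos [ 446.1 -291.2  283.7] grasp z 124.7 jaw 81.6 width 75.0 F [0.1 0.  0.6] j7 2.01
shift [-0.  -0.8 89.2] twist 0.002 worldR [[-0.989, 0.146], [0.146, 0.989]]
```

View pics/s9.png

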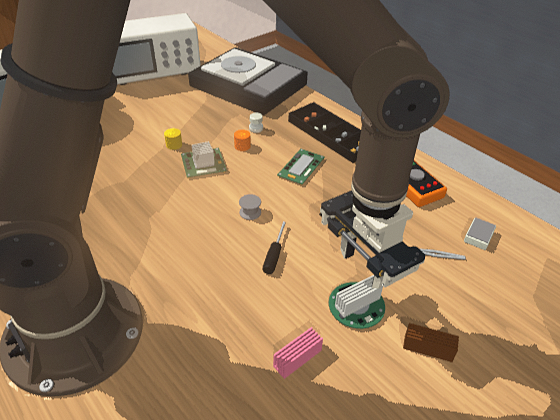

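Emit:
move_arm --pt "0 0 35 0" --pt "0 0 65 0" --pt "0 0 82 0" --pt "0 0 88 0" --pt "0 0 88 0" --pt "0 0 88 0"

```text
clock: 18.32
position: [0.4461, -0.2929, 0.1967]
ee_rot: [0.234, 3.131, -0.001]
force: [1.0, 0.2, -0.5]
width: 0.819
```

Emit:
move_arm --pt "0 0 0 0" --pt "0 0 0 0" --pt "0 0 0 0" --pt "0 0 0 0" --pt "0 0 0 0" --pt "0 0 0 0" --pt "0 0 0 0" --pt "0 0 0 0" --grip 15

```text
clock: 19.32
position: [0.4457, -0.2927, 0.1958]
ee_rot: [0.234, 3.133, -0.0]
force: [-0.7, 0.1, -0.5]
width: 0.326
```

```bash
python3 go.py 446 -292 35.5 81.5; python3 -c "
from h import *
im=arm.get_image('side')[220:340,290:430,::-1]
cv2.imwrite('pics/s10.png',cv2.resize(im,None,fx=5,fy=5))"
```

```text
clock 19.32 pos [ 445.7 -292.7  195.8] grasp z 36.8 jaw 81.5 width 29.9 F [-0.7  0.1 -0.5] j7 2.05
shift [-0.2  0.7  1.3] twist -0.001 worldR [[-0.989, 0.148], [0.148, 0.989]]
```

View pics/s10.png

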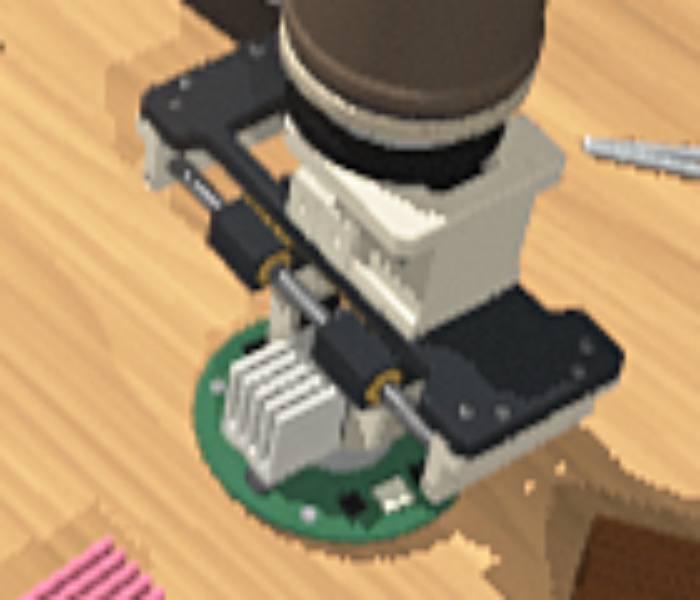

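Emit:
move_arm --pt "0 0 0 0" --pt "0 0 -10 0" --pt "0 0 -30 0" --pt "0 0 -60 0" --pt "0 0 -90 0" --pt "0 0 -90 0" --pt "0 0 -90 0" --grip_force 40

```text
clock: 20.25
position: [0.4455, -0.2924, 0.2856]
ee_rot: [-0.233, -3.133, -0.001]
force: [0.7, 0.3, -1.9]
width: 0.325
```

```bash
python3 - <<'E'
from h import *
s=arm.get_image("side")[:,:,::-1].copy();cv2.imwrite("pics/s11.png",s)
hsv=cv2.cvtColor(s,cv2.COLOR_BGR2HSV)
b=cv2.resize(s[140:200,270:330],(390,390),interpolation=cv2.INTER_CUBIC)
c=cv2.resize(s[225:345,300:420],(390,390),interpolation=cv2.INTER_CUBIC)
cv2.imwrite("pics/c11.png",np.hstack([b,c]))
m=comp(cv2.inRange(hsv,(0,0,120),(180,45,255)),301,163,13);print("long cover",rect(cast("side",pts(m),.013)))
g=comp(cv2.inRange(hsv,(45,45,15),(100,255,255)),301,166,26);print("long board",rect(cast("side",pts(g),.009)))
g=comp(cv2.inRange(hsv,(45,45,15),(100,255,255)),357,304,35)
W=cast("side",pts(g),.009);c,r=cv2.minEnclosingCircle((W*1000).astype(np.float32));print("round board",rect(W),c,r)
E
python3 go.py 655 98 125 110.5
```

```text
long cover [656.5, 99.3, 89.3, 32.7, 21.0]
long board [656.1, 98.1, 130.5, 71.0, 20.6]
round board [443.4, -296.8, 108.9, 107.1, -31.2] (444.1460876464844, -295.6986389160156) 55.18026351928711
clock 20.3 pos [ 445.3 -292.3  285.1] grasp z 126.1 jaw 81.5 width 29.6 F [ 0.3  0.7 -1.5] j7 2.02
shift [-149.5  417.1    1.2] twist -0.507 worldR [[-0.989, 0.148], [0.148, 0.989]]
```

View pics/c11.png

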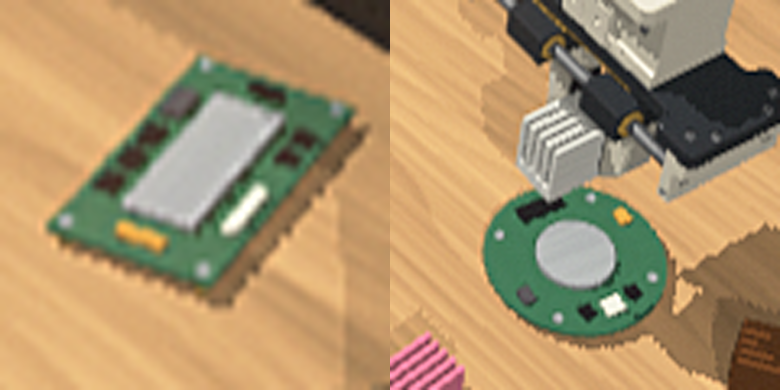

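Emit:
move_arm --pt "-15 42 0 -0.05" --pt "-30 84 0 -0.1" --pt "-45 126 0 -0.15" --pt "-60 168 0 -0.2" --pt "-75 210 0 -0.25" --pt "-90 252 0 -0.3" --pt "-105 294 0 -0.36" --pt "-120 336 0 -0.43" --pt "-135 378 0 -0.51" --pt "-146 405 0 -0.51" --pt "-151 418 0 -0.51" --pt "-151 418 0 -0.51" --pt "-151 418 0 -0.51" --pt "-151 418 40 -0.51" --pt "-151 418 66 -0.51" --pt "-151 418 75 -0.51" --pt "-151 418 75 -0.51" --pt "-151 418 75 -0.51"

```text
clock: 22.55
position: [0.6576, 0.0981, 0.2122]
ee_rot: [-0.563, 3.089, 0.0]
force: [-0.4, 0.6, -1.6]
width: 0.326
```

```bash
python3 go.py 656.5 98.5 36.8 110.7; python3 -c "
from h import *
im=arm.get_image('side')[90:200,240:370,::-1]
cv2.imwrite('pics/s12.png',cv2.resize(im,None,fx=5,fy=5))
cv2.imwrite('pics/t12.png',cv2.resize(arm.get_image('top')[100:200,150:280,::-1],None,fx=5,fy=5))"
```

```text
clock 22.55 pos [657.6  98.1 212.2] grasp z 53.2 jaw 110.7 width 29.9 F [-0.4  0.6 -1.6] j7 1.72
shift [ 0.9  0.8 16.4] twist -0.001 worldR [[-0.936, -0.353], [-0.353, 0.936]]
```

View pics/s12.png

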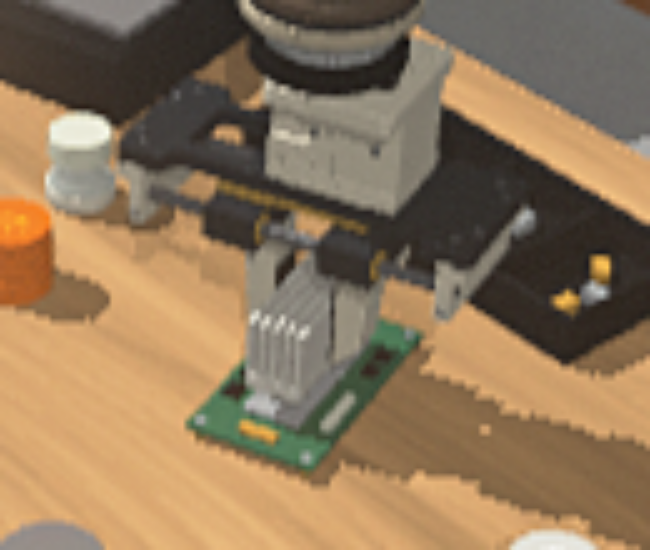

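View pics/t12.png

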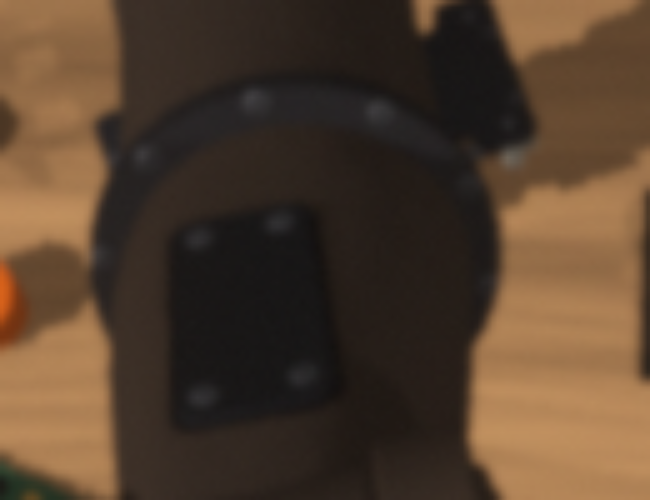

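```bash
python3 -c "
from h import *
print(cast('side',[(295.5,154.9),(289.5,153.3),(302,156.5)],.0694)*1000)"
```

```text
[[619.22672519  81.94441265]
 [612.11768364  96.16141633]
 [627.2392784   67.05828172]]
```

Emit:
move_arm --pt "0 0 6 0" --pt "0 0 10 0" --pt "0 0 13 0" --pt "0 0 15 0" --pt "0 0 15.5 0" --pt "0 0 15.5 0" --pt "0 0 15.5 0"

```text
clock: 23.52
position: [0.6569, 0.0983, 0.1959]
ee_rot: [0.564, -3.09, -0.0]
force: [-3.8, -0.6, 5.7]
width: 0.325
```

Emit:
move_arm --pt "0 0 0 0" --pt "0 0 0 0" --pt "0 0 0 0" --pt "0 0 0 0" --pt "0 0 -30 0" --pt "0 0 -70 0" --pt "0 0 -90 0" --pt "0 0 -90 0" --grip 75 --grip_force 25

```text
clock: 24.52
position: [0.6577, 0.0984, 0.2872]
ee_rot: [-0.563, 3.087, 0.0]
force: [-0.1, 0.9, 0.3]
width: 0.816
```

```bash
python3 - <<'E'
from h import *
s=arm.get_image("side")[:,:,::-1].copy();cv2.imwrite("pics/s13.png",s)
b=cv2.resize(s[125:195,265:335],(395,395),interpolation=cv2.INTER_CUBIC)
c=cv2.resize(s[180:240,315:385],(395,int(395*6/7)),interpolation=cv2.INTER_CUBIC);c=cv2.copyMakeBorder(c,0,395-c.shape[0],0,0,0)
cv2.imwrite("pics/c13.png",np.hstack([b,c]))
E
python3 go.py 622 -106 125 66
```

```text
clock 24.57 pos [657.1  98.4 285.7] grasp z 126.7 jaw 110.7 width 75.4 F [ 0.4  0.  -0.6] j7 1.72
shift [ 105.1 -178.8    1.6] twist 0.78 worldR [[-0.935, -0.353], [-0.353, 0.936]]
```

View pics/c13.png

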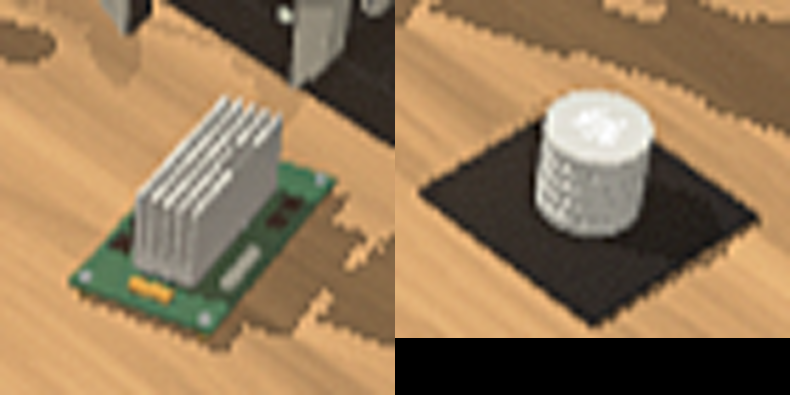

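Emit:
move_arm --pt "20 -35 0 0.13" --pt "40 -70 0 0.26" --pt "60 -105 0 0.39" --pt "80 -140 0 0.52" --pt "97 -168 0 0.65" --pt "105 -179 0 0.78" --pt "105 -179 0 0.78" --pt "105 -179 0 0.78" --pt "105 -179 40 0.78" --pt "105 -179 75 0.78" --pt "105 -179 92 0.78" --pt "105 -179 98 0.78" --pt "105 -179 98 0.78" --pt "105 -179 98 0.78"

```text
clock: 26.32
position: [0.6227, -0.1063, 0.1885]
ee_rot: [0.652, 3.071, 0.0]
force: [0.2, -0.2, -0.2]
width: 0.815
```

Emit:
move_arm --pt "0 0 0 0" --pt "0 0 0 0" --pt "0 0 0 0" --pt "0 0 0 0" --pt "0 0 0 0" --pt "0 0 0 0" --pt "0 0 0 0" --pt "0 0 0 0" --grip 30

```text
clock: 27.32
position: [0.6221, -0.1062, 0.1874]
ee_rot: [0.653, 3.073, 0.0]
force: [-0.5, 1.2, 3.0]
width: 0.476
```

```bash
python3 go.py 622 -106 28 66
```

```text
clock 27.32 pos [ 622.1 -106.2  187.4] grasp z 28.4 jaw 66.0 width 43.7 F [-0.5  1.2  3. ] j7 1.41
shift [0.2 0.1 0.4] twist 0.0 worldR [[-0.914, 0.407], [0.407, 0.914]]
```

Emit:
move_arm --pt "0 0 -10 0" --pt "0 0 -35 0" --pt "0 0 -70 0" --pt "0 0 -98 0" --pt "0 0 -98 0" --pt "0 0 -98 0"

```text
clock: 28.08
position: [0.6216, -0.1061, 0.2846]
ee_rot: [-0.653, -3.072, 0.0]
force: [0.4, 0.1, -1.5]
width: 0.472
```

```bash
python3 - <<'E'
from h import *
for n in("top","side"):
    im=arm.get_image(n)[:,:,::-1].copy();cv2.imwrite(f"pics/{n}14.png",im);hsv=cv2.cvtColor(im,cv2.COLOR_BGR2HSV)
    x,y,w=(373,227,12) if n=="top" else (357,304,14)
    m=comp(cv2.inRange(hsv,(0,0,60),(180,60,255)),x,y,w);W=cast(n,pts(m),.013)
    c,r=cv2.minEnclosingCircle((W*1000).astype(np.float32));print(n,rect(W),np.round(c,1),r)
E
python3 go.py 444 -296.5 125 66
```

```text
top [445.4, -293.2, 50.5, 50.2, 45.3] [ 445.1 -293.8] 26.430110931396484
side [443.8, -296.0, 47.9, 47.6, -39.7] [ 443.6 -295.7] 25.557172775268555
clock 28.18 pos [ 621.5 -106.1  284. ] grasp z 125.0 jaw 66.0 width 43.1 F [-0.5 -0.8 -1.9] j7 1.38
shift [  84.7 -246.2    0.3] twist 0.0 worldR [[-0.914, 0.407], [0.407, 0.914]]
```

View pics/top14.png

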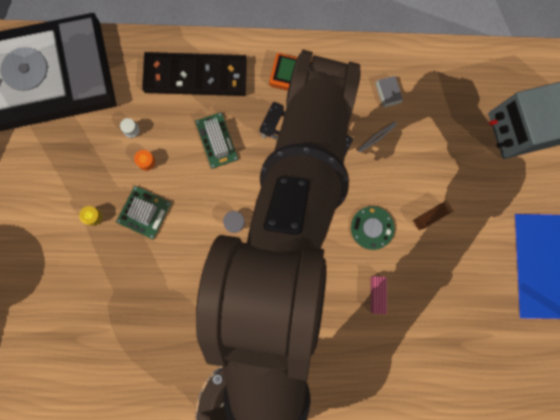

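View pics/side14.png

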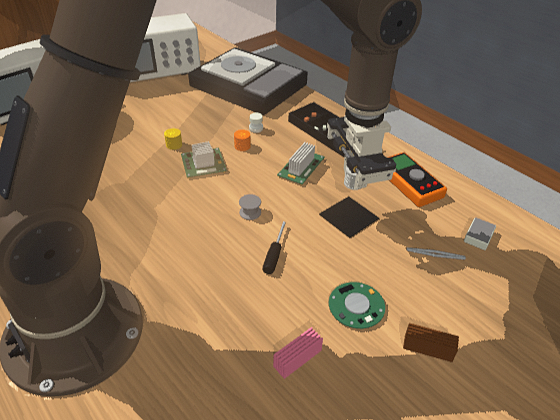

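Emit:
move_arm --pt "14 -40 0 0" --pt "28 -80 0 0" --pt "42 -120 0 0" --pt "56 -160 0 0" --pt "70 -200 0 0" --pt "80 -230 0 0" --pt "85 -245 0 0" --pt "85 -245 0 0" --pt "85 -245 0 0" --pt "85 -245 40 0" --pt "85 -245 68 0" --pt "85 -245 79 0" --pt "85 -245 79 0" --pt "85 -245 79 0"

```text
clock: 29.92
position: [0.4454, -0.2955, 0.2073]
ee_rot: [0.652, 3.072, -0.0]
force: [-0.8, -0.4, -0.4]
width: 0.471
```

```bash
python3 go.py 444.5 -295 37.4 66;python3 -c "
from h import *
im=arm.get_image('side')[220:340,290:430,::-1]
cv2.imwrite('pics/s15.png',cv2.resize(im,None,fx=5,fy=5))"
```

```text
clock 29.93 pos [ 445.4 -295.5  207.3] grasp z 48.3 jaw 66.0 width 43.2 F [-0.8 -0.4 -0.4] j7 1.83
shift [ 1.1  0.1 10.9] twist 0.0 worldR [[-0.914, 0.406], [0.406, 0.914]]
```

View pics/s15.png

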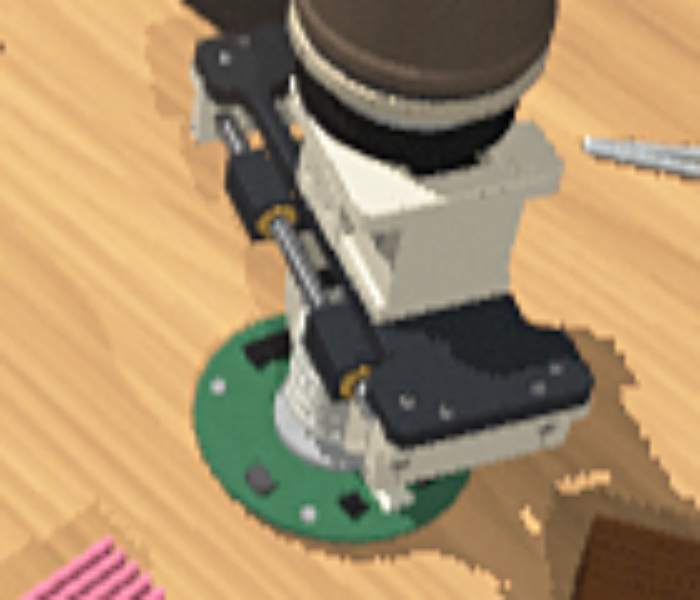

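Emit:
move_arm --pt "0 0 4 0" --pt "0 0 7 0" --pt "0 0 9 0" --pt "0 0 10 0" --pt "0 0 10.3 0" --pt "0 0 10.3 0" --pt "0 0 10.3 0"

```text
clock: 30.85
position: [0.4447, -0.2955, 0.1963]
ee_rot: [-0.653, -3.073, -0.0]
force: [-2.2, 0.7, 4.7]
width: 0.477
```

Light contact (about 5 N), 37.3 mm as expected. Release, back up, and swing clear.

Emit:
move_arm --pt "0 0 0 0" --pt "0 0 0 0" --pt "0 0 0 0" --pt "0 0 0 0" --pt "0 0 -30 0" --pt "0 0 -70 0" --pt "0 0 -120 0" --pt "0 0 -160 0" --pt "0 0 -160 0" --grip 75

```text
clock: 31.98
position: [0.4455, -0.2961, 0.3591]
ee_rot: [0.652, 3.067, -0.002]
force: [0.1, -0.1, -0.2]
width: 0.815
```

Emit:
move_arm --pt "16 -40 0 0" --pt "32 -80 0 0" --pt "48 -120 0 0" --pt "64 -160 0 0" --pt "80 -200 0 0" --pt "80 -200 0 0" --pt "80 -200 0 0"

```text
clock: 32.85
position: [0.2906, -0.4452, 0.3552]
ee_rot: [-0.653, -3.072, -0.002]
force: [0.4, -0.8, -0.4]
width: 0.817
```

```bash
python3 - <<'E'
from h import *
s=arm.observe();print(s["position"],s["clock"])
t=arm.get_image("top")[:,:,::-1].copy();d=arm.get_image("side")[:,:,::-1].copy()
cv2.imwrite("pics/t16.png",t);cv2.imwrite("pics/s16.png",d)
f=lambda im,x,y,w:cv2.resize(im[y-w:y+w,x-w:x+w],(266,266),interpolation=cv2.INTER_CUBIC)
cv2.imwrite("pics/c16.png",np.vstack([np.hstack([f(t,143,211,35),f(t,217,140,35),f(t,373,227,35)]),np.hstack([f(d,204,160,35),f(d,301,163,35),f(d,357,300,35)])]))
E
```

```text
[ 0.29056529 -0.445162    0.35517111] 32.85
```

View pics/c16.png

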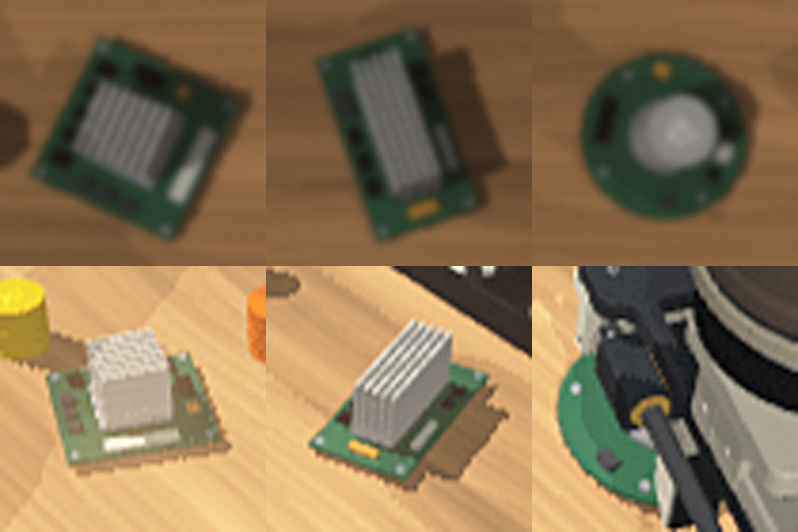

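View pics/s16.png

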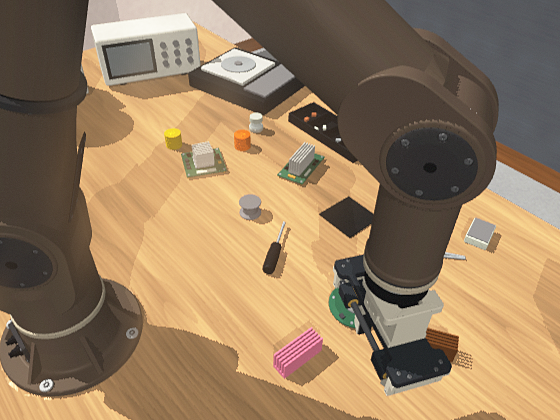

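```bash
python3 - <<'E'
from h import *
f=266/70
for k,P,o in(("sq (471,272.7)",[(102,80),(182,105),(152,187),(74,155)],(143,211)),("long (656.5,98.5)",[(350-266,62),(396-266,47),(441-266,185),(393-266,196)],(217,140)),("round (444.5,-295.5)",[(688-532,131)],(373,227))):
    W=cast("top",np.array(P)/f+o-[35,35]-.5,.053)*1000;print(k,W.mean(0).round(1))
    if len(W)>1:
        e=W[0]+W[1]-W[2]-W[3];print(np.degrees(np.arctan2(e[1],e[0])),np.linalg.norm(e)/2)
E
```

```text
sq (471,272.7) [470.7 269.7]
-17.155071697565194 52.23853134802586
long (656.5,98.5) [655.3  99.2]
19.239188152515936 94.33043237055446
round (444.5,-295.5) [ 444.7 -299.1]
```

```bash
python3 -c "
from cell import arm
print(arm.sign_off())"
```

```text
the job is handed in; nothing more can be done
None
```

All three heat sinks are now on the boards of their own shape, and the job was handed in at about 33 s of the 99 s allowed. I parked the round sink on the mat, moved the square sink to the square board and the long one to the long board. Then I moved the round sink to the round board. Each sink was lowered until it touched lightly (about 5–8 N on the boards, about 20 N on the mat) before I let go.

| Sink | Distance from board centre | Misalignment with board |
|---|---|---|
| Square | about 3 mm | about 7° |
| Long | about 1–2 mm | about 1° |
| Round | about 4 mm | not needed |

- **How good the numbers are:** they come from corners I picked by eye in the last top picture, so they are only good to a few mm. The square sink's 7° is rough: its corners gave a 52 mm side against the true 46 mm. When I set it down, the gripper stood at 66.0°, the same as the board.
- **Uprightness:** all three look upright in the last pictures. The arm hid the round sink in the last side view, so only the top view confirms that one.
- **Bystanders:** the spool, jar and screwdriver look unmoved in the last side picture. I checked that only by eye and did not measure it.

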